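# Open the sample compartment of a bench photometer

### The arm

A 7-joint arm with a two-finger parallel gripper is mounted at the origin on the work surface. World frame = base frame: x ahead of the robot, y to its left, z up, the work surface at z = 0. Lengths are in m, angles in rad, forces in N, time in s.
With the tool pointing down it reaches from about 0.35 to 0.9 m from the base axis. Payload 8.1 kg.
Tool frame: the origin (TCP) lies at the centre of the arm's flange, where the gripper is bolted on; the fingertips stand 178 mm ahead of it and the grasp point (between the pads) lies 159 mm ahead of it; z points along the fingers, y is the line along which they close (so a half turn about z gives the same grasp; the last joint's range is limited). The gripper opens to 92 mm and grips with 3 to 60 N. Pads are 19 mm wide; open, the fingers measure 130 mm over their backs; the gripper's body (75 mm by 190 mm) begins 47 mm behind the grasp point.
Start: joints at [-1.421, 0.434, 0.025, 1.573, -0.012, 1.134, -0.075], TCP at [0.156, 0.605, 0.405] pointing down, gripper open.
Joint ranges: [-2.62, 2.62], [-0.44, 2.09], [-1.27, 1.32], [0.08, 2.57], [-1.32, 4.46], [0.12, 2], [-2.74, 2.74]. Speed limits (rad/s): [2.22, 2.22, 3.01, 3.01, 3.14, 3.14, 3.14].

### API

Orientations are given as a rotation vector (axis times angle).
In Python, from cell import arm gives the robot as it stands. The module is installed in compiled form; this text tells all that it offers.
- The arm moves only by the shell command python3 -m inch 'ROWS' [FORCE]. ROWS is text: rows parted by semicolons, each of 5 numbers parted by spaces: the shift along the tool's x, y, z in m, then the turn about the tool's z in rad, then the finger opening in m, from 0 to 0.0918. In form: x y z roll fingers; .... A call has 1 to 5 rows; each row is the pose to reach, as a shift and turn from the pose commanded when the call began, along the tool's axes at that moment; what a row does not reach only later rows make up. A row lasts 1/10 s, in which the tool goes at most 50 mm and 8.59 degrees, less where a joint would pass 70% of its speed; a pose out of reach is approached as far as the arm can. A call with a gripper value outside its range is refused whole. The fingers move at their own pace and stop on an object; FORCE is the grip in N (left out, the last holds). Time passes only in rows, so rows that repeat a pose let the fingers close. It gives the time, the measured TCP pose, the force, the opening and the grip force at its end, in the units of the state.
- arm.observe(): the state, without advancing time (a new reading comes with each control period).
- arm.get_image(name): name is "side" or "top" or "wrist"; returns the picture (420x560x3 uint8, red, green, blue); there is no depth.
- arm.get_calibration(name): a dict with "intrinsics" (3x3 intrinsics, pixels), "distortion" ([k1, k2, p1, p2, k3] as OpenCV has them; the pictures are not rectified), "pose" (4x4, takes a point from camera to world coordinates). Camera axes: x right, y up, looking along -z (the intrinsics and any distortion apply to the point x, -y, -z); pixel columns grow to the right and rows downward; lengths in m; the calibration is good to about 2 mm. A picture is of the moment at which its call begins: read the wrist's pose just before it. get_calibration takes no time and is no camera call; for the wrist camera it gives the pose at the moment of the call.
- arm.sign_off(): hands the job in; it is judged then, once.
Trained networks look in the newest picture that a camera, given by its name, has taken for a name from the list of things; names that differ only in an ending like _2 or _b are one class to them, and where a whole thing is asked for, a point or a joint stands for the part that bears it (a point fixed in the world has none). Each returns a list of dicts, best first, with "conf" (0 to 1); they miss things now and then, are a little off and sometimes report something else, mostly with a low value. They report only what shows in the picture. A call takes as long as a camera call. They do not tell look-alikes from the thing itself.
- arm.look_for(camera, query): "point" ([row, column] in pixels, amid what is visible of it).
- arm.silhouettes(camera, query): "region" (420x560 bool, what is visible of it) and "point" ([row, column] in pixels, amid what is visible of it).
- arm.place_of(camera, query): "point" ([row, column] in pixels: a listed point, or the origin of a listed thing).
The state is a dict: "clock": time; "joints": joint angles; "dq": joint speeds; "joint_efforts": joint torques, N m; "position": TCP position; "ee_rot": TCP orientation; "force": force on the tool from outside, world axes, zero at the start; "ft_torque": the same for the moment, N m; "width": opening from 0.0 (shut) to 1.0 (fully open); "gripper_force": force on a finger pad.
Only numpy, scipy, OpenCV 4.12 (cv2) and the standard library are available. Lean on these libraries where they do the work, as an engineer would, in place of code of your own. Each camera call takes 0.05 s, during which the arm holds its last target. There are 200 camera calls.

### The job

Open the photometer's sample compartment: press down the release tab in front of the lid with a fingertip so that the lid springs up a little, then push the lid gently with the fingers until it is fully open, and leave it standing open with the robot clear of it. Do not pinch, squeeze or lift anything, and leave the vial, the dropper bottle, the reagent bottle and the beaker standing where they are.

Things in the scene. Friction and masses are not known exactly. Their poses are not given: they have to be found in the camera images.
- photometer: Fixed beige bench instrument, 220 mm wide (y); x runs from its sloped panel with display and keys (-130 mm) to its back (120 mm); origin on the bench under its middle, z up. Flat deck 85 mm above the bench, beginning 72 mm before the origin. On the middle line, front to back: release tab, then a 12 mm high collar round the sample well with the lid lying on it.
- tab_press (a point): Where to press: middle of the ribbed top of the release tab, 26 mm before its pivot, 51 mm before the photometer's origin, 16 mm above the deck. The tab is a plate 36 mm wide (y), 4 mm thick, reaching 39 mm forward from its pivot; at the pivot stands a 20 mm wide hook, top 24.5 mm above the deck, whose nib holds down the lid's front edge.
- tab (a joint): Angle of the release tab, rad: 0 at rest, grows as the ribbed front part is pressed down, stop 0.3; the lid is let go at about 0.2. A spring returns it. Pressed at tab_press by a point: release 5 mm down at 2.5 N, stop 8 mm at 3 N. A broad flat fingertip bears on its edge nearest the pivot: with a 22 mm wide tip release comes 3 mm down at about 4 N, stop 4.5 mm at about 5 N.
- lid_edge (a point): Middle of the lower front edge of the lid, which moves with it. The lid is a flat plate 85 mm long (x, from its hinge to this edge), 90 mm wide (y), 8 mm thick, about 100 g.
- lid_hinge (a point): Fixed point on the lid's hinge line, which runs along the photometer's y axis at the back of the lid: 65 mm behind the photometer's origin, 12 mm above its deck (97 mm above the bench); lid_edge is 85 mm before it when shut.
- lid (a joint): Opening angle of the lid, rad: 0 shut and latched; let go, a spring pin lifts it to about 0.8 within a second (lid_edge then 72 mm above the deck: fingers can go under it from the front). From there a stiff friction hinge keeps it where it is left; pushing it on takes about 0.1 N m (1 to 3 N). Upright 1.57, stop 1.8; fully open means above 1.6.
- vial: Loose small capped glass vial, 22 mm across, 42 mm tall, standing upright on the photometer's deck to the left or right of the lid, about 80 mm from the middle line. Origin at the centre of its underside, z up.
- dropper: Loose small amber dropper bottle with a rubber bulb, 24 mm across, 52 mm tall, standing upright on the deck on the other side of the lid from the vial. Origin at the centre of its underside, z up.
- reagent: Loose amber reagent bottle, 60 mm across, 120 mm tall, standing on the bench beside the photometer, on either side. Origin at the centre of its underside, z up.
- beaker: Loose open glass beaker, 64 mm across, 80 mm tall, standing on the bench beside the photometer, on the other side from the reagent bottle. Origin at the centre of its underside, z up.
Things that resemble listed ones, but are neither listed nor needed, are in the scene too. Of the things that look like the dropper, the smaller one is meant.

How it is judged:
On the way, in this order (a step that is already met when the one before it is completed fails the run):
1. the release tab is pressed down while the lid is still shut (value of joint tab above 0.1 rad and value of joint lid below 0.25 rad).
2. the lid has sprung up (value of joint lid above 0.4 rad), for 0.1 s.
3. the lid is pushed fully open (value of joint lid above 1.6 rad), for 0.2 s.
At the end, for the whole second after the job is handed in: The lid stands open at more than 1.6 rad and at rest, the tab has sprung back (below 0.05 rad), and the vial, dropper bottle, reagent bottle and beaker stand upright (within 0.15 rad) within 15 mm of where they were (value of joint lid above 1.6 rad and velocity of joint lid between -0.05 and 0.05 rad/s and value of joint tab below 0.05 rad and not (distance of any of vial, dropper, reagent, beaker from where it was at the start of the episode above 0.015 m or angle between any of vial, dropper, reagent, beaker's own z axis and vertical above 0.15 rad)); the robot touches nothing.
It fails at once if one of the four loose vessels is pushed by more than 15 mm, lifted or tipped (distance of any of vial, dropper, reagent, beaker from where it was at the start of the episode above 0.015 m or angle between any of vial, dropper, reagent, beaker's own z axis and vertical above 0.3 rad).
It fails at once if the lid is squeezed or forced with more than 35 N (contact force between the fingers and lid above 35 N).
It also fails if it takes over 38 s, if anything falls off the work surface, if the arm or the gripper's body presses on something with over 40 N, if the wrist force passes 120 N, or if a joint passes its speed limit or range.

## Working session

There is one attempt and no reset: what is moved stays moved. The work goes in short steps, Python scripts to look and compute and a shell command to move; the robot and the scene stay as the last step left them, time stands still between calls to the robot, and variables do not carry over. Pictures are saved under pics/ and viewed, at most 10 in all, crops included, and the job is handed in when it is done.

```bash
mkdir -p pics
cat > h.py <<'E'
import numpy as np, cv2
from cell import arm
from scipy.spatial.transform import Rotation as R
def ray(cam,pt,cal=None):
    c=cal or arm.get_calibration(cam)
    K=np.array(c["intrinsics"],float);d=np.array(c["distortion"],float);T=np.array(c["pose"])
    u=cv2.undistortPoints(np.array([[[pt[1],pt[0]]]],float),K,d)[0,0]
    v=T[:3,:3]@np.array([u[0],-u[1],-1.]);return T[:3,3],v
def atz(cam,pt,z):
    o,v=ray(cam,pt);return o+v*(z-o[2])/v[2]
def tri(a,b):
    (o,v),(p,w)=a,b;v=v/np.linalg.norm(v);w=w/np.linalg.norm(w)
    s=np.linalg.lstsq(np.c_[v,-w],p-o,rcond=None)[0]
    A,B=o+s[0]*v,p+s[1]*w;return (A+B)/2,np.linalg.norm(A-B)
def save(cam,name):
    im=np.array(arm.get_image(cam));cv2.imwrite(f"pics/{name}.png",im[:,:,::-1]);return im
E
python3 - <<'E'
from h import *
a=save("top","t0");b=save("side","s0")
np.set_printoptions(precision=4,suppress=True)
s=arm.observe();print(s["clock"],s["position"],s["ee_rot"],s["force"])
for n,z in [("photometer",0),("tab_press",.101),("lid_edge",.097),("lid_hinge",.097),("vial",.085),("dropper",.085),("reagent",0),("beaker",0)]:
    for c in("top","side"):
        for r in arm.place_of(c,n)[:3]:
            print(n,c,round(r["conf"],2),np.round(r["point"]),atz(c,r["point"],z))
E
```

```text
0.1 [0.1563 0.6049 0.4041] [-0.3962 -3.1164  0.0022] [0.0838 0.193  0.946 ]
photometer top 0.73 [215. 288.] [0.5879 0.0362 0.    ]
photometer side 0.78 [232. 281.] [0.5798 0.0401 0.    ]
tab_press top 0.55 [240. 290.] [0.5347 0.0373 0.101 ]
tab_press side 0.67 [195. 304.] [0.5351 0.039  0.101 ]
lid_edge top 0.87 [225. 287.] [0.5611 0.0423 0.097 ]
lid_edge top 0.24 [209. 329.] [ 0.5918 -0.0359  0.097 ]
lid_edge side 0.78 [195. 289.] [0.5631 0.0344 0.097 ]
lid_hinge top 0.84 [175. 281.] [0.6547 0.0529 0.097 ]
lid_hinge top 0.73 [242. 288.] [0.5304 0.0412 0.097 ]
lid_hinge side 0.72 [195. 243.] [0.6526 0.0334 0.097 ]
vial top 0.65 [209. 326.] [ 0.5917 -0.0327  0.085 ]
vial side 0.76 [180. 279.] [ 0.5825 -0.029   0.085 ]
dropper top 0.69 [255. 188.] [0.5061 0.2286 0.085 ]
dropper top 0.62 [220. 242.] [0.5721 0.1274 0.085 ]
dropper side 0.85 [316. 325.] [0.513  0.2946 0.085 ]
dropper side 0.62 [232. 290.] [0.5621 0.1194 0.085 ]
reagent top 0.56 [214. 199.] [0.5915 0.2248 0.    ]
reagent side 0.72 [234. 291.] [0.559  0.0451 0.    ]
reagent side 0.62 [313. 275.] [0.589  0.2332 0.    ]
beaker top 0.94 [196. 370.] [ 0.6278 -0.1387  0.    ]
beaker side 0.71 [178. 258.] [ 0.6361 -0.1415  0.    ]
```

```bash
python3 -c "
import cv2,numpy as np
a=cv2.imread('pics/t0.png');b=cv2.imread('pics/s0.png');cv2.imwrite('pics/ts.png',cv2.resize(np.vstack([a,b]),(800,1200))[:0] if 0 else np.hstack([cv2.resize(a,(400,300)),cv2.resize(b,(400,300))]))"
```

```text
(no output)
```

View pics/t0.png

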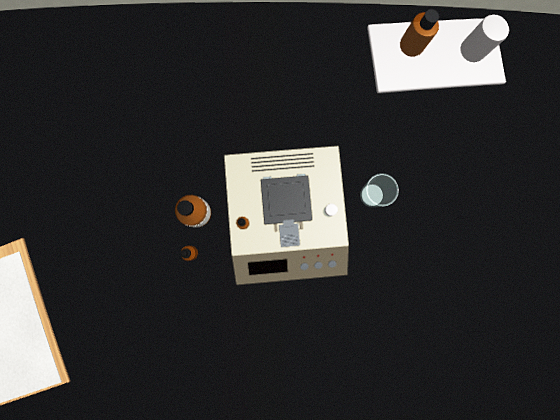

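View pics/s0.png

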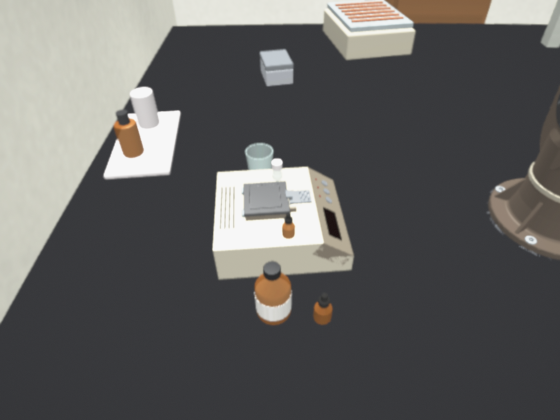

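The top picture shows the photometer at about (288,215) with yaw around +0.07. The tab is at (290,238), the lid at (287,200), the white vial at (330,210) and the beaker at (380,190). There are two dropper-like bottles, at (242,222) on the deck and (190,253) on the bench. The deck one fits: it is smaller and stands opposite the vial. The larger amber bottle at (193,210) beside the photometer is the reagent; the one at (420,35) on the tray is a look-alike. I won't reach for any of these. The side picture agrees.

I'll move over the tab now, and check the crop at the same time.

```bash
python3 -c "
import cv2
a=cv2.imread('pics/t0.png')[140:290,170:400];cv2.imwrite('pics/c0.png',cv2.resize(a,None,fx=3,fy=3,interpolation=2))"
python3 -m inch '-0.036 -0.032 0 -0.1 0; -0.072 -0.064 0 -0.2 0; -0.108 -0.096 0 -0.32 0; -0.144 -0.128 0 -0.32 0; -0.18 -0.16 0 -0.32 0' 5
python3 - <<'E'
from h import *
s=arm.observe();M=R.from_rotvec(s["ee_rot"]).as_matrix();print(s["position"],M.round(3).tolist())
p=np.array(s["position"]);print(M.T@(np.array([.51,.036,.38])-p))
E
```

```text
clock: 1.4
position: [0.2914, 0.4034, 0.4049]
ee_rot: [-0.106, 3.139, 0.001]
force: [0.6, -0.0, 0.6]
width: 0.615
gripper_force: 0.0
[0.29143435 0.40341132 0.40493649] [[-0.998, -0.067, 0.0], [-0.067, 0.998, 0.001], [-0.0, 0.001, -1.0]]
[-0.19333218 -0.38130334  0.02478484]
```

View pics/c0.png

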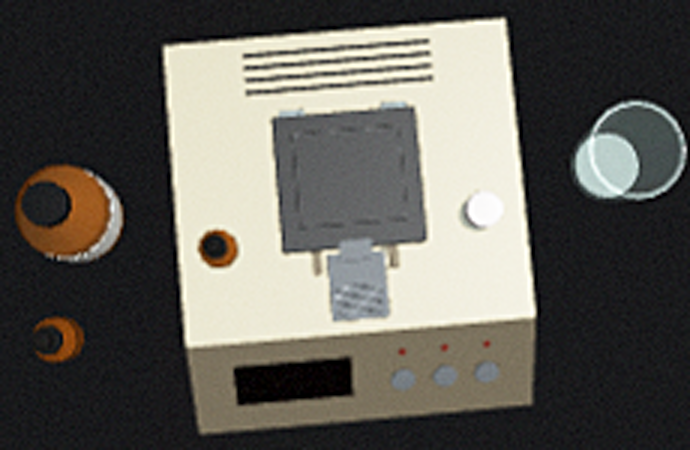

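The crop confirms the smaller dropper on the deck at crop (218,247) and the ribbed tab at crop (360,298). Nothing stands between the robot and the tab.

```bash
python3 -m inch '-0.0215 -0.0424 0 0 0; -0.043 -0.0848 0 0 0; -0.0645 -0.127 0 0 0; -0.086 -0.1696 0 0 0; -0.1075 -0.212 0 0 0' | head -2
python3 -m inch '-0.0215 -0.0424 0.006 0 0; -0.043 -0.0848 0.012 0 0; -0.0645 -0.127 0.018 0 0; -0.086 -0.1695 0.025 0 0; -0.086 -0.1695 0.025 0 0'
python3 - <<'E'
from h import *
np.set_printoptions(precision=4,suppress=True)
save("wrist","w1")
for n,z in [("tab_press",.101),("lid_edge",.097),("lid_hinge",.097),("photometer",0)]:
    for r in arm.place_of("wrist",n)[:2]: print(n,round(r["conf"],2),np.round(r["point"]),atz("wrist",r["point"],z))
    
s=arm.observe();print(s["clock"],s["position"],s["width"])
E
```

```text
clock: 1.9
position: [0.4127, 0.199, 0.4051]
clock: 2.4
position: [0.5112, 0.0312, 0.3794]
ee_rot: [-0.091, 3.139, -0.005]
force: [-0.8, 0.6, -0.1]
width: 0.006
gripper_force: 0.0
tab_press 0.97 [241. 288.] [0.5338 0.0452 0.101 ]
lid_hinge 0.72 [352. 288.] [0.6493 0.057  0.097 ]
photometer 0.57 [252. 284.] [0.5847 0.05   0.    ]
2.65 [0.5088 0.0389 0.3799] 0.005912348461116034
```

View pics/w1.png

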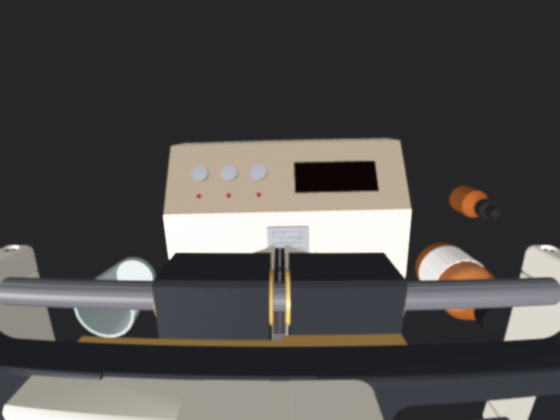

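The wrist view has the tab at (288,241) just ahead of the closed fingers, and puts it at about (0.534, 0.040–0.045). I'll come down to just above it.

```bash
python3 -m inch '-0.012 0.001 0.04 0 0; -0.024 0.002 0.075 0 0; -0.024 0.002 0.085 0 0; -0.024 0.002 0.09 0 0; -0.024 0.002 0.09 0 0'
python3 - <<'E'
from h import *
np.set_printoptions(precision=4,suppress=True)
save("side","s1")
for r in arm.place_of("side","tab_press")[:2]: print(round(r["conf"],2),np.round(r["point"]),atz("side",r["point"],.101))
s=arm.observe();print(s["clock"],s["position"],s["force"])
im=cv2.imread("pics/s1.png")[100:290,180:400];cv2.imwrite("pics/s1c.png",cv2.resize(im,None,fx=3,fy=3))
E
```

```text
clock: 3.15
position: [0.5327, 0.0416, 0.2902]
ee_rot: [0.107, -3.139, -0.0]
force: [0.6, -1.1, 0.6]
width: 0.003
gripper_force: 0.0
0.45 [197. 303.] [0.5358 0.0428 0.101 ]
3.25 [0.5331 0.0414 0.2911] [-0.4342 -0.2933  0.6115]
```

View pics/s1c.png

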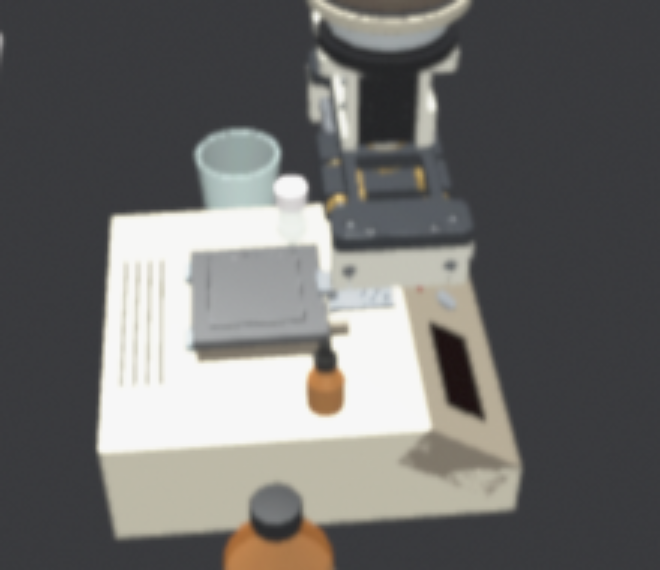

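The crop shows the hand over the tab at crop (360,297), with the lid shut and the dropper and vial clear of it. Now I'll press.

```bash
python3 -m inch '0 0 0.006 0 0; 0 0 0.01 0 0; 0 0 0.012 0 0; 0 0 0.013 0 0; 0 0 0.014 0 0' | sed -n '2p;4p'; python3 -m inch '0 0 0.001 0 0; 0 0 0.0015 0 0; 0 0 0.002 0 0; 0 0 0.002 0 0' | sed -n '2p;4p'
```

```text
position: [0.5324, 0.0411, 0.2756]
force: [-5.4, -0.6, 5.1]
position: [0.532, 0.041, 0.2734]
force: [-6.9, 0.2, 5.4]
```

Run:
```python
from h import *
save("side","s2");s=arm.observe();print(s["clock"],s["position"],s["force"])
im=cv2.imread("pics/s2.png")[100:290,180:400];cv2.imwrite("pics/s2c.png",cv2.resize(im,None,fx=3,fy=3))
```

```text
4.2 [0.5320252  0.04103601 0.27340887] [-6.55281022 -0.09695877  5.60080674]
```

View pics/s2c.png

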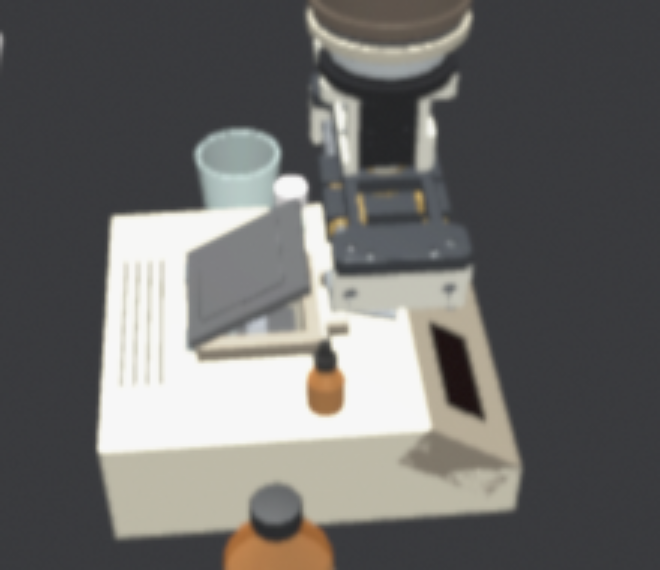

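The lid has sprung up: its front edge is at crop (300,205) and the collar is visible below it. I'll back off the tab, then rise to tip height 60 mm above the deck.

```bash
python3 -m inch '0.003 0 -0.003 0 0; 0.01 0 -0.015 0 0; 0.02 0 -0.03 0 0; 0.02 0 -0.05 0 0; 0.02 0 -0.05 0 0'
python3 - <<'E'
from h import *
np.set_printoptions(precision=4,suppress=True)
arm.get_image("side");arm.get_image("top")
for c in("top","side"):
  for r in arm.place_of(c,"lid_edge")[:1]:
    o,v=ray(c,r["point"]);print(c,r["conf"],r["point"],atz(c,r["point"],.157))
s=arm.observe();print(s["clock"],s["position"],s["force"])
E
```

```text
clock: 4.7
position: [0.5137, 0.0397, 0.3268]
ee_rot: [-0.105, 3.135, 0.002]
force: [0.6, 0.6, -1.0]
width: 0.009
gripper_force: 0.0
top 0.67 [205.3, 285.5] [0.5921 0.0475 0.157 ]
side 0.83 [171.8, 273.7] [0.5911 0.0377 0.157 ]
4.9 [0.5129 0.0398 0.3235] [ 1.0254 -0.1833  0.4313]
```

The lid edge is at x≈0.591, z≈0.157, so the hinge is at x≈0.651. Now I'll push forward gently.

```bash
python3 -m inch '-0.03 0 0 0 0; -0.055 0 0 0 0; -0.065 0 0 0 0; -0.073 0 0 0 0; -0.08 0 0 0 0' | sed -n '2p;4p'; python3 -m inch '-0.008 0 0 0 0; -0.016 0 0 0 0; -0.024 0 0 0 0; -0.032 0 0 0 0; -0.04 0 0 0 0' | sed -n '2p;4p'
```

```text
position: [0.5921, 0.045, 0.3229]
force: [-4.3, -0.3, 1.7]
position: [0.6336, 0.048, 0.3238]
force: [-1.9, -0.5, 1.0]
```

```bash
python3 -m inch '-0.005 0 0 0 0; -0.01 0 0 0 0; -0.014 0 0 0 0; -0.016 0 0 0 0; -0.016 0 0 0 0' | sed -n '1p;2p;4p'
python3 - <<'E'
from h import *
np.set_printoptions(precision=4,suppress=True)
save("side","s3");s=arm.observe();print(s["clock"],s["position"],s["force"])
for r in arm.place_of("side","lid_edge")[:1]:print(r["conf"],r["point"],atz("side",r["point"],.181))
im=cv2.imread("pics/s3.png")[100:290,180:400];cv2.imwrite("pics/s3c.png",cv2.resize(im,None,fx=3,fy=3))
E
```

```text
clock: 6.4
position: [0.649, 0.0489, 0.3236]
force: [-1.4, 0.4, -0.0]
6.45 [0.649  0.0489 0.3238] [-0.5937 -0.0702 -0.5258]
```

View pics/s3c.png

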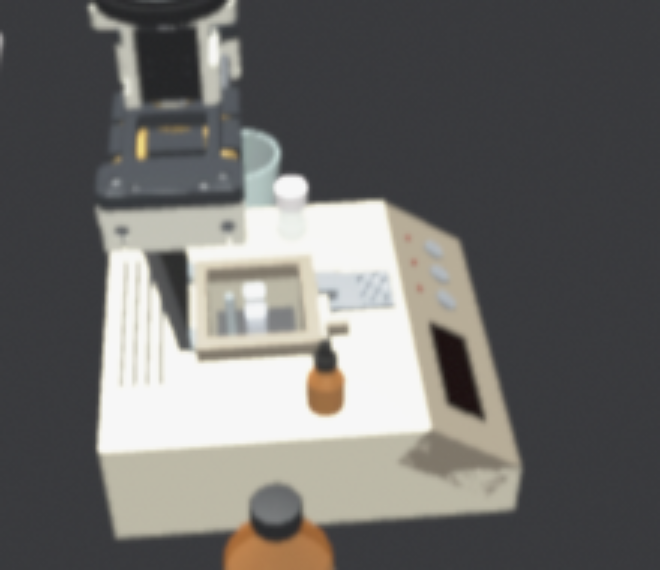

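The lid stands at or past upright, as the narrow dark strip at crop (170,300), and the vessels have not moved. I'll back off and measure the angle.

```bash
python3 -m inch '0.02 0 0 0 0; 0.06 0 0 0 0; 0.1 0 0 0 0; 0.14 0 -0.02 0 0; 0.14 0 -0.04 0 0' | sed -n '1p;2p;4p'
python3 - <<'E'
from h import *
np.set_printoptions(precision=4,suppress=True)
save("side","s4");save("top","t4")
q={c:arm.place_of(c,"lid_edge")[:1] for c in("top","side")};print(q)
if all(q.values()):
    P,e=tri(*[ray(c,q[c][0]["point"]) for c in q]);print(P,e,"ang",np.arctan2(P[2]-.097,.651-P[0]))
im=cv2.imread("pics/s4.png")[100:290,180:400];jm=cv2.imread("pics/t4.png")[130:320,190:410]
cv2.imwrite("pics/c4.png",cv2.resize(np.hstack([im,jm]),(800,345)))
s=arm.observe();print(s["clock"],s["position"],s["force"])
E
```

```text
clock: 7.0
position: [0.5041, 0.0386, 0.3633]
force: [0.6, -0.2, 0.6]
{'top': [], 'side': [{'point': [163.8, 230.5], 'conf': 0.88}]}
7.2 [0.5095 0.0396 0.3644] [ 0.0037 -0.4252  0.3334]
```

View pics/c4.png

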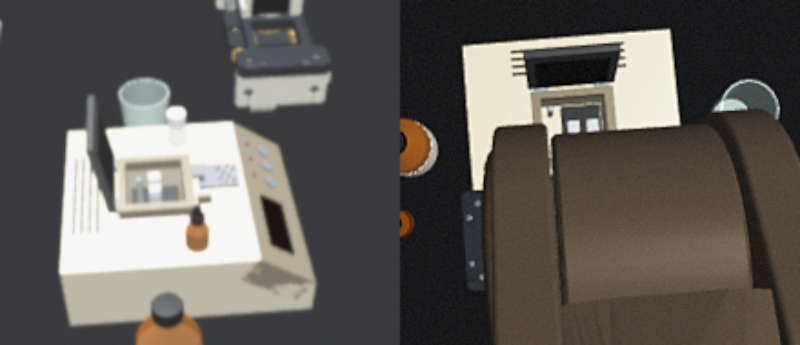

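The lid is standing open, at crop left (100,150), and the robot is clear of it. I'll get the angle from the plane of the lid's middle line, and check that the vessels are in place.

Run:
```python
from h import *
for n,z in [("lid_edge",0),("lid_hinge",.097)]:
    for r in arm.place_of("side",n)[:1]:
        o,v=ray("side",r["point"])
        if n=="lid_edge":
            for th in np.arange(1.4,1.85,.05):
                P=np.array([.651-.085*np.cos(th),.0465,.097+.085*np.sin(th)]);w=v/np.linalg.norm(v)
                d=P-o;print(round(th,2),((d-w*(d@w))*1000).round(1))
        else: print(n,r["point"],atz("side",r["point"],z))
for n,z in [("vial",.085),("dropper",.085),("reagent",0),("beaker",0)]:
    print(n,[(np.round(r["point"]),atz("side",r["point"],z).round(3)) for r in arm.place_of("side",n)[:2]])
```

```text
1.4 [-29.6  -2.5  -3.4]
1.45 [-25.4  -2.3  -2.7]
1.5 [-21.2  -2.1  -2.1]
1.55 [-17.1  -1.7  -1.6]
1.6 [-12.9  -1.2  -1.3]
1.65 [-8.7 -0.7 -1.1]
1.7 [-4.6 -0.  -1. ]
1.75 [-0.5  0.7 -1.1]
1.8 [ 3.5  1.6 -1.4]
1.85 [ 7.4  2.5 -1.7]
lid_hinge [197.4, 242.2] [0.65317385 0.03926915 0.097     ]
vial [(array([179., 275.]), array([ 0.591, -0.03 ,  0.085]))]
dropper [(array([236., 292.]), array([0.559, 0.13 , 0.085])), (array([315., 324.]), array([0.515, 0.292, 0.085]))]
reagent [(array([313., 275.]), array([0.589, 0.234, 0.   ]))]
beaker []
```

```bash
python3 -c "
from cell import arm
print(arm.sign_off())"
```

```text
the job is handed in; nothing more can be done
None
```

I pressed the tab, the lid sprang up, and I pushed it open to about 1.7 rad; the robot backed clear, the vessels look unmoved, and the job was handed in at about 7.5 s, with no verdict shown.

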